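# Put the stationery back in its fitted trays

### The job

Put four pieces of stationery away in the four shallow black-rimmed desk trays, each piece in the tray made to its outline: the stapler in the long wide one, the highlighter in the long narrow one, the eraser in the small oblong one and the glue stick standing upright in the round one. Each must rest flat on the tray's floor, wholly inside the rim. Do not disturb the small black remote control and the USB stick.

Things in the scene. Friction and masses are not known exactly. Their poses are not given: they have to be found in the camera images.
- stapler: Black half-strip stapler lying on its base on the worktop, 32 mm wide (x), 136 mm long (y), 44 mm high; 0.19 kg give or take a third. Origin: centre of its underside. y along its length. Base 32 wide (28 above 4 mm) up to z = 10 mm; above it the upper arm, 20 mm wide from z = 28 to 44 mm. Does not hinge here: take it across x at the upper arm.
- highlighter: Yellow highlighter lying on the worktop, 14 mm wide (x), 117 mm long (y), 14 to 16 mm high, 13 g, flat underside: does not roll. Origin: centre of its underside. y along its length. Take it across x.
- eraser: White eraser in a blue card sleeve lying flat on the worktop, 46 mm long (x), 23 mm wide (y), 12 to 13 mm high, about 20 g. Origin: centre of its underside. x along its length. Take it across y.
- glue_stick: Glue stick with light grey body and dark grey cap, standing upright; 25 mm diameter (cap 27 mm, from z = 64 mm up), 90 mm high, about 34 g. Origin: centre of its underside. z up along its axis.
- tray_long_wide: Long wide shallow desk tray with a grey felt floor and a thin black rim, fixed to the worktop: the stapler's. Inside 50 mm wide (x) by 152 mm long (y); outside 56 x 158 mm. Floor 2 mm and rim top 6 mm above the worktop, rim 3 mm thick. Origin: centre of its underside, on the worktop; y along its length, z up.
- tray_long_narrow: Long narrow shallow desk tray with a grey felt floor and a thin black rim, fixed to the worktop: the highlighter's. Inside 30 mm wide (x) by 136 mm long (y); outside 36 x 142 mm. Floor 2 mm and rim top 6 mm above the worktop, rim 3 mm thick. Origin: centre of its underside, on the worktop; y along its length, z up.
- tray_small: Small oblong shallow desk tray with a grey felt floor and a thin black rim, fixed to the worktop: the eraser's. Inside 64 mm long (x) by 41 mm wide (y); outside 70 x 47 mm. Floor 2 mm and rim top 6 mm above the worktop, rim 3 mm thick. Origin: centre of its underside, on the worktop; x along its length, z up.
- tray_round: Small round shallow desk tray with a grey felt floor and a thin black rim, fixed to the worktop: the glue stick's. Inside diameter 45 mm, outside 51 mm. Floor 2 mm and rim top 6 mm above the worktop. Origin: centre of its underside, on the worktop; z up.
- led_remote: Small plain black remote control lying flat, 75 x 40 mm (x, y), 12 mm high, loose among the stationery; not stationery: leave it where it is. Origin: centre of its underside. 
- usb_stick: Dark green USB stick with a metal plug, 49 x 18 mm (x, y), 8 mm high, loose among the stationery; not stationery: leave it where it is. Origin: centre of its underside. 
There are look-alikes about, which are no part of the job. Leave any yellow look-alike of the tray_round alone.

How it is judged:
By the outcome, as a careful person would: the job done as asked, in the order asked, and still so for the second after the job is handed in, with the robot touching nothing.
It also fails if it takes over 118 s, if anything falls off the work surface, if the arm or the gripper's body presses on something with over 40 N, if the wrist force passes 120 N, or if a joint passes its speed limit or range.

### The arm

A 6-joint arm with a two-finger parallel gripper is mounted at the origin on a cart in front of the work surface, level with it; the furniture and walls round the work are solid. World frame = base frame: x ahead of the robot, y to its left, z up, the work surface at z = 0. Lengths are in m, angles in rad, forces in N, time in s.
With the tool pointing down it reaches from about 0.275 to 0.75 m from the base axis. Payload 10.2 kg.
Tool frame: the origin (TCP) lies at the centre of the arm's flange, where the gripper is bolted on; the fingertips stand 166 mm ahead of it and the grasp point (between the pads) lies 147 mm ahead of it; z points along the fingers, y is the line along which they close (so a half turn about z gives the same grasp; the last joint's range is limited). The gripper opens to 88 mm and grips with 3 to 60 N. Pads are 18 mm wide; open, the fingers measure 123 mm over their backs; the gripper's body (75 mm by 187 mm) begins 45 mm behind the grasp point.
Start: joints at [0.919, 0.313, 1.498, -0, 1.331, -0.223], TCP at [0.218, 0.477, 0.405] pointing down, gripper open.
Joint ranges: [-2.94, 2.94], [-0.97, 2.17], [0.19, 2.56], [-1.23, 4.37], [0.02, 3.11], [-2.88, 2.88]. Speed limits (rad/s): [2.39, 2.39, 3.01, 3.14, 3.14, 3.14].

### API

Orientations are given as a rotation vector (axis times angle).
In Python, from rig import arm gives the robot as it stands. The module is installed in compiled form; this text tells all that it offers.
- The arm moves only by the shell command python3 -m crank 'ROWS' [FORCE]. ROWS is JSON, a list of rows, each a list of 7 numbers: the shift along the tool's x, y, z normalised to -1 to 1, where 1 is 0.06 m, then the turn, a rotation vector about the tool's x, y, z normalised to -1 to 1, where 1 is 0.5 rad, then the gripper command: -1 is fully open, 1 is shut, values between are in proportion. A call has 1 to 20 rows; each row shifts and turns the commanded pose from where the row before left it, along the tool's axes as they then stand; what a row does not reach is not made up. A row lasts 1/8 s, in which the tool goes at most 62.5 mm and 10.7 degrees, less where a joint would pass 70% of its speed; a pose out of reach is approached as far as the arm can. A call with a number of a shift or a turn outside -1 to 1 is refused whole. A call with a gripper value outside its range is refused whole. The fingers move at their own pace and stop on an object; FORCE is the grip in N (left out, the last holds). Time passes only in rows, so rows that do not move let the fingers close. It gives the time, the measured TCP pose, the force, the opening and the grip force at its end, in the units of the state.
- arm.get_state(): the state, without advancing time (a new reading comes with each control period).
- arm.capture(name): name is "scene" or "side" or "wrist"; returns the picture (480x640x3 uint8, red, green, blue); there is no depth.
- arm.camera_info(name): a dict with "K" (3x3 intrinsics, pixels), "eye" and "attitude" of the camera in the world. Camera axes: x right, y down, z forward; pixel columns grow to the right and rows downward; lengths in m; the calibration is good to about 2 mm. A picture is of the moment at which its call begins: read the wrist's pose just before it. camera_info takes no time and is no camera call; for the wrist camera it gives the pose at the moment of the call.
- arm.sign_off(): hands the job in; it is judged then, once.
The state is a dict: "time_s": time; "joint_positions": joint angles; "qd": joint speeds; "tau": joint torques, N m; "ee_pos": TCP position; "eef_rot": TCP orientation; "contact_force": force on the tool from outside, world axes, zero at the start; "wrist_torque": the same for the moment, N m; "gripper_width": opening from 0.0 (shut) to 1.0 (fully open); "grip_force": force on a finger pad.
Only numpy, scipy, OpenCV 4.12 (cv2) and the standard library are available. Lean on these libraries where they do the work, as an engineer would, in place of code of your own. Each camera call takes 0.05 s, during which the arm holds its last target. There are 200 camera calls.

## Working session

There is one attempt and no reset: what is moved stays moved. The work goes in short steps, Python scripts to look and compute and a shell command to move; the robot and the scene stay as the last step left them, time stands still between calls to the robot, and variables do not carry over. Pictures are saved under pics/ and viewed, at most 14 in all, crops included, and the job is handed in when it is done.

```bash
mkdir -p pics; cat > h.py <<'E'
import numpy as np, cv2
from rig import arm
from scipy.spatial.transform import Rotation as R
def Rm(a):
    a=np.array(a,float)
    if a.shape==(3,3): return a
    if a.shape==(4,): return R.from_quat(a).as_matrix()
    return R.from_rotvec(a).as_matrix()
def snap(n,f):
    ci=arm.camera_info(n); im=arm.capture(n); cv2.imwrite(f,im[:,:,::-1]); np.savez(f+'.npz',K=ci['K'],eye=ci['eye'],A=Rm(ci['attitude'])); return im
def world(f,uv,z=0.):
    c=np.load(f+'.npz'); uv=np.atleast_2d(uv).astype(float)
    d=np.c_[uv,np.ones(len(uv))]@np.linalg.inv(c['K']).T@c['A'].T
    e=c['eye']; return e+d*((z-e[2])/d[:,2:])
E
python3 - <<'E'
from h import *
for n in ('scene','wrist','side'):
    snap(n,f'pics/{n}0.png'); print(n,arm.camera_info(n))
print(arm.get_state())
E
```

```text
scene {'K': array([[558.06161341,   0.        , 320.52363213],
       [  0.        , 558.06161341, 242.0534507 ],
       [  0.        ,   0.        ,   1.        ]]), 'eye': array([ 0.12319069, -0.31175552,  0.79029302]), 'attitude': array([-2.31424582,  0.83107903, -0.31189271])}
wrist {'K': array([[383.61412819,   0.        , 323.89952217],
       [  0.        , 383.61412819, 241.18264244],
       [  0.        ,   0.        ,   1.        ]]), 'eye': array([0.14966615, 0.50780197, 0.38349061]), 'attitude': array([2.4243945 , 1.55566721, 0.23178002])}
side {'K': array([[444.97204247,   0.        , 313.0420075 ],
       [  0.        , 444.97204247, 229.08610929],
       [  0.        ,   0.        ,   1.        ]]), 'eye': array([0.54670161, 0.86933696, 0.56348847]), 'attitude': array([-0.00727342,  2.81166572, -1.36603101])}
{'time_s': 0.15, 'joint_positions': array([ 9.18611237e-01,  3.13331955e-01,  1.49821705e+00, -1.66561328e-05,
        1.33101391e+00, -2.23388288e-01]), 'qd': array([ 0.00101776, -0.00323031, -0.00410307,  0.00032593,  0.00101773,
        0.0001857 ]), 'tau': array([ 1.42204924e-03, -4.02303672e+01, -2.52315331e+01,  6.93865051e-02,
        3.43866600e-02, -9.83642394e-05]), 'ee_pos': array([0.2182791 , 0.47745325, 0.40430423]), 'eef_rot': array([-6.68313582e-01, -3.06927796e+00,  1.39095360e-03]), 'contact_force': array([ 0.55420039,  0.04207519, -0.17403526]), 'wrist_torque': array([ 0.01088163, -0.01051825,  0.0262246 ]), 'grip_force': 0.0, 'gripper_width': 1.0000148458014257}
```

View pics/scene0.png

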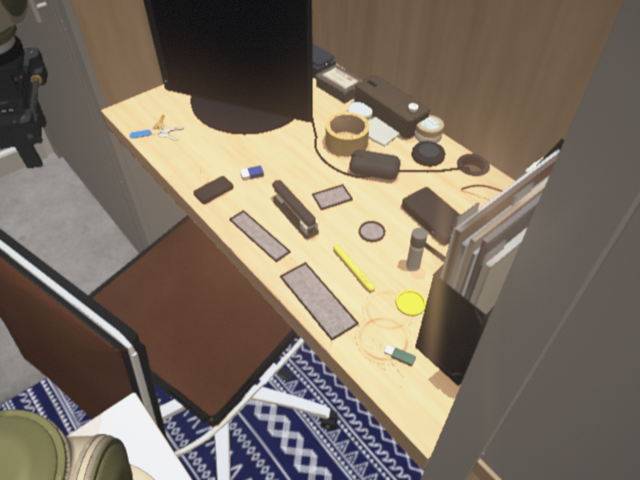

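View pics/wrist0.png

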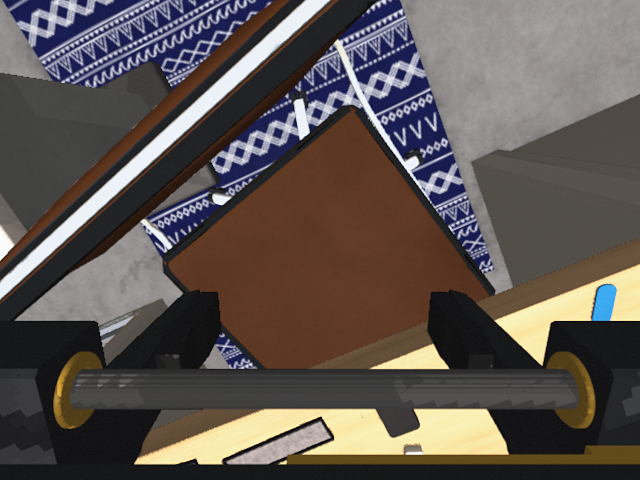

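The scene camera shows everything. The stapler is at about (295,208), the highlighter (353,268), the eraser (251,172) and the glue stick (416,250). The long wide tray is at (318,300), the narrow one (260,235), the small one (332,197) and the round one (371,231). The yellow decoy is at (410,303), the USB stick (400,355) and the remote (213,189). The wrist view is mostly floor.

```bash
python3 - <<'E'
import cv2
im=cv2.imread('pics/scene0.png')[155:355,190:456]
cv2.imwrite('pics/c1.png',cv2.resize(im,None,fx=3,fy=3,interpolation=cv2.INTER_CUBIC))
E
```

```text
(no output)
```

View pics/c1.png

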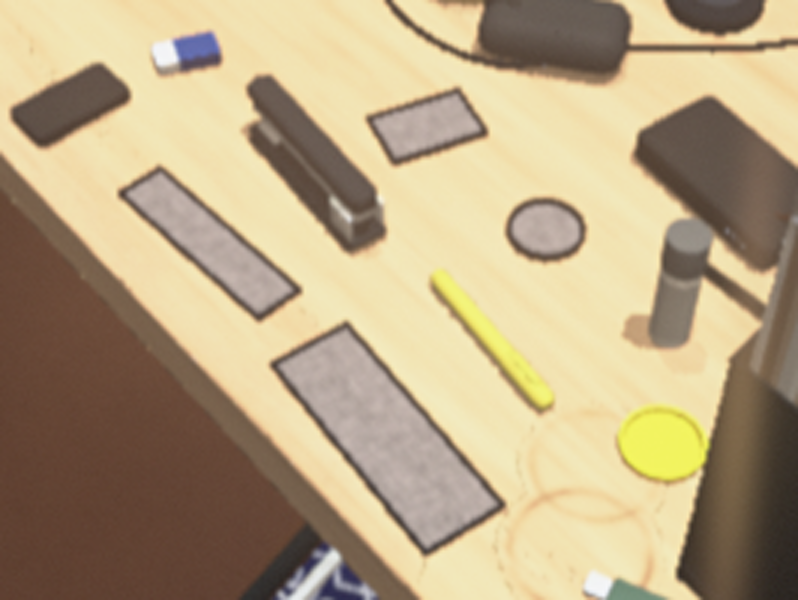

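View pics/side0.png

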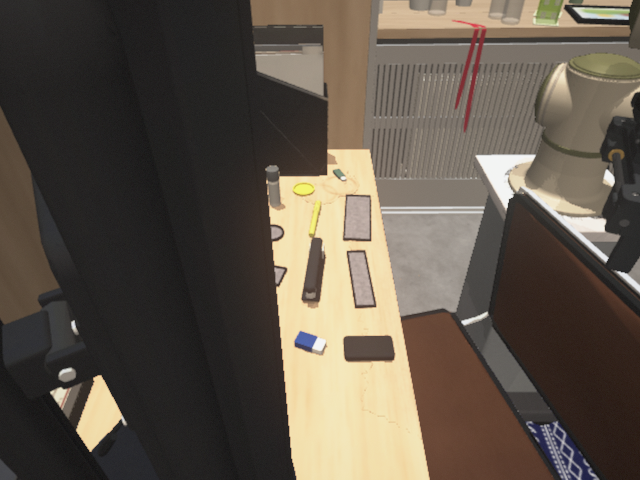

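The crop gives usable corners and ends for all the pieces and trays. The side view shows the chair back between the cart and the desk, and a file holder close to the glue stick.

```bash
python3 - <<'E'
from h import *
f='pics/scene0.png'
def w(p,z): 
    p=np.array(p,float); return world(f,(p+.5)/3-.5+[190,155],z)[:,:2]
def show(n,p,z): 
    a=w(p,z); print(n,a.round(4).tolist(),'c',a.mean(0).round(4), 'yaw01',np.degrees(np.arctan2(*(a[1]-a[0])[::-1])).round(1),'len',np.linalg.norm(np.diff(a,axis=0),axis=1).round(4)); 
show('wide',[(272,365),(347,322),(503,507),(427,553)],.006)
show('narrow',[(120,192),(160,167),(300,290),(260,319)],.006)
show('small',[(367,118),(459,89),(487,131),(395,163)],.006)
show('round L R',[(506,228),(586,228)],.006)
show('hl',[(436,277),(546,402)],.01)
show('eraser top',[(153,53),(212,34),(220,63),(160,72)],.012)
show('stapler top',[(260,85),(367,200)],.042)
show('stapler base front',[(352,250),(385,232)],.004)
show('glue top',[(689,234),(689,234)],.09)
show('glue base',[(671,336),(671,336)],.0)
show('decoy',[(617,443),(707,443)],.006)
show('usb',[(585,583),(650,600)],.008)
show('remote',[(12,112),(100,66),(130,95),(42,144)],.012)
show('edge',[(0,150),(400,600)],0)
show('folder corner base',[(680,578),(735,350)],0)
# chair back top at full px
for z in (0,.1,.2,.3): print('chairback',z,world(f,[(0,240),(130,345)],z)[:,:2].round(3).tolist())
g='pics/side0.png'
for z in (0,.1,.2,.3): print('chairback side',z,world(g,[(513,195),(635,263)],z)[:,:2].round(3).tolist())
print('side chk',world(g,[(310,343),(369,348),(362,217),(361,278)],.006)[:,:2].round(3).tolist())
E
```

```text
wide [[0.448, 0.1872], [0.5019, 0.1845], [0.4872, 0.0289], [0.4364, 0.0334]] c [0.4684 0.1085] yaw01 -2.9 len [0.054  0.1562 0.0511]
narrow [[0.456, 0.3595], [0.4883, 0.3616], [0.4954, 0.222], [0.4631, 0.2193]] c [0.4757 0.2906] yaw01 3.7 len [0.0323 0.1397 0.0323]
small [[0.6203, 0.3116], [0.686, 0.2937], [0.6739, 0.2518], [0.6082, 0.2678]] c [0.6471 0.2812] yaw01 -15.2 len [0.068  0.0437 0.0676]
round L R [[0.626, 0.18], [0.6648, 0.1481]] c [0.6454 0.1641] yaw01 -39.4 len [0.0502]
hl [[0.5637, 0.1749], [0.5516, 0.0638]] c [0.5576 0.1194] yaw01 -96.2 len [0.1117]
eraser top [[0.5431, 0.4488], [0.5856, 0.439], [0.5726, 0.4116], [0.536, 0.4301]] c [0.5593 0.4324] yaw01 -13.0 len [0.0436 0.0303 0.041 ]
stapler top [[0.5631, 0.3504], [0.5529, 0.228]] c [0.558  0.2892] yaw01 -94.7 len [0.1228]
stapler base front [[0.541, 0.2285], [0.5663, 0.227]] c [0.5536 0.2277] yaw01 -3.3 len [0.0254]
glue top [[0.6482, 0.0591], [0.6482, 0.0591]] c [0.6482 0.0591] yaw01 0.0 len [0.]
glue base [[0.6481, 0.0566], [0.6481, 0.0566]] c [0.6481 0.0566] yaw01 0.0 len [0.]
decoy [[0.5653, 0.0194], [0.6046, -0
[... 221 characters left out ...]
0.473  0.4419] yaw01 0.5 len [0.0695 0.0366 0.0699]
edge [[0.4186, 0.4463], [0.4092, 0.0234]] c [0.4139 0.2348] yaw01 -91.3 len [0.423]
folder corner base [[0.5334, -0.0617], [0.6699, 0.025]] c [ 0.6017 -0.0183] yaw01 32.4 len [0.1618]
chairback 0 [[0.098, 0.591], [0.181, 0.234]]
chairback 0.1 [[0.101, 0.476], [0.174, 0.165]]
chairback 0.2 [[0.104, 0.362], [0.166, 0.096]]
chairback 0.3 [[0.107, 0.248], [0.159, 0.027]]
chairback side 0 [[0.113, 0.031], [-0.034, 0.256]]
chairback side 0.1 [[0.19, 0.179], [0.069, 0.365]]
chairback side 0.2 [[0.267, 0.328], [0.172, 0.474]]
chairback side 0.3 [[0.344, 0.477], [0.275, 0.583]]
side chk [[0.563, 0.442], [0.473, 0.451], [0.459, 0.12], [0.475, 0.301]]
```

```bash
cat >> h.py <<'E'
def go(x,y,gz,yaw=None):
    """units needed to bring grasp point to x,y,gz; yaw = desired world heading (deg) of tool y axis mod 180"""
    s=arm.get_state(); M=Rm(s['eef_rot']); d=M.T@(np.array([x,y,gz+.147])-s['ee_pos'])
    cur=np.degrees(np.arctan2(M[1,1],M[0,1])); t=0
    if yaw is not None: t=((yaw-cur+90)%180)-90
    print('t',round(s['time_s'],2),'shift units',(d/.06).round(3),'turn z units',round(-np.radians(t)/.5,3),'tilt',np.degrees(np.arccos(-M[2,2])).round(2),'yaw',cur.round(1),'q6',s['joint_positions'][5].round(2),'w',s['gripper_width'].round(3),'F',s['contact_force'].round(1),'grip',round(s['grip_force'],1))
E
python3 -c "
from h import *
go(.55,.2,.29,0)"
```

```text
Traceback (most recent call last):
  File "h.py", line 20, in go
    print('t',round(s['time_s'],2),'shift units',(d/.06).round(3),'turn z units',round(-np.radians(t)/.5,3),'tilt',np.degrees(np.arccos(-M[2,2])).round(2),'yaw',cur.round(1),'q6',s['joint_positions'][5].round(2),'w',s['gripper_width'].round(3),'F',s['contact_force'].round(1),'grip',round(s['grip_force'],1))
                                                                                                                                                                                                                        ^^^^^^^^^^^^^^^^^^^^^^^^
AttributeError: 'float' object has no attribute 'round'
```

```bash
sed -i "s/s\['gripper_width'\].round(3)/round(s['gripper_width'],3)/" h.py
python3 -c "
from h import *
go(.55,.2,.29,0)"
```

```text
t 0.15 shift units [-6.951 -1.907 -0.545] turn z units 2.284 tilt 0.06 yaw 65.4 q6 -0.22 w 1.0 F [ 0.6  0.  -0.2] grip 0.0
```

```bash
python3 -m crank '[[-0.5,-0.136,-0.04,0,0,0,-1],[-0.5,-0.136,-0.04,0,0,0,-1],[-0.5,-0.136,-0.04,0,0,0,-1],[-0.5,-0.136,-0.04,0,0,0,-1],[-0.5,-0.136,-0.04,0,0,0,-1],[-0.5,-0.136,-0.04,0,0,0,-1],[-0.5,-0.136,-0.04,0,0,0,-1],[-0.5,-0.136,-0.04,0,0,0,-1],[-0.5,-0.136,-0.04,0,0,0,-1],[-0.5,-0.136,-0.04,0,0,0,-1],[-0.5,-0.136,-0.04,0,0,0,-1],[-0.5,-0.136,-0.04,0,0,0,-1],[-0.5,-0.136,-0.04,0,0,0,-1],[-0.5,-0.136,-0.04,0,0,0,-1]]' && python3 -m crank '[[0,0,0,0,0,0.285,-1],[0,0,0,0,0,0.285,-1],[0,0,0,0,0,0.285,-1],[0,0,0,0,0,0.285,-1],[0,0,0,0,0,0.285,-1],[0,0,0,0,0,0.285,-1],[0,0,0,0,0,0.285,-1],[0,0,0,0,0,0.285,-1],[0,0,0,0,0,0,-1],[0,0,0,0,0,0,-1]]'
python3 -c "
from h import *
go(.55,.2,.29,0)
snap('wrist','pics/w1.png')"
```

```text
time_s: 1.9
ee_pos: [0.5535, 0.1982, 0.4381]
eef_rot: [-0.668, -3.069, 0.0]
contact_force: [-0.2, 0.1, -0.1]
gripper_width: 1.004
grip_force: 0.0
time_s: 3.15
ee_pos: [0.5528, 0.1989, 0.4382]
eef_rot: [-2.216, -2.227, 0.0]
contact_force: [0.5, 0.4, -1.0]
gripper_width: 1.0
grip_force: 0.0
t 3.15 shift units [ 0.018 -0.047  0.02 ] turn z units 0.009 tilt 0.02 yaw 0.3 q6 0.14 w 1.0 F [ 0.5  0.4 -1. ] grip 0.0
```

View pics/w1.png

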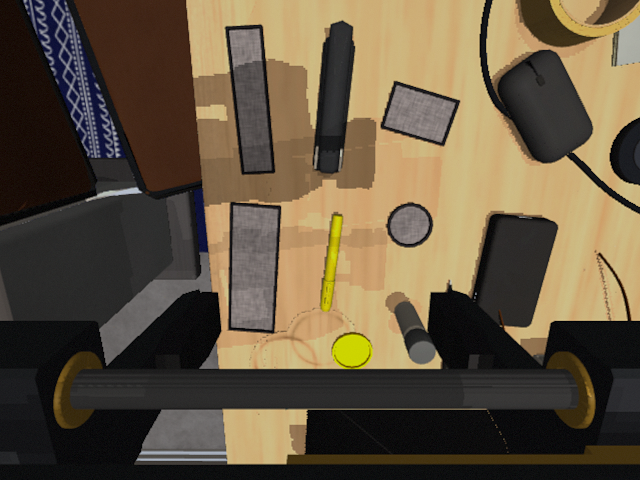

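The wrist view at 0.44 m shows all trays and pieces except the eraser. The long wide tray is at (254,267), the narrow one (250,100), the small one (421,113) and the round one (410,225). The stapler runs (342,22)–(327,172), the highlighter (338,213)–(326,311), and the glue stick's base is at about (395,300).

```bash
cat >> h.py <<'E'
def blob(f,roi,z,sel='grey'):
    """minAreaRect of a blob in roi (u0,v0,u1,v1) -> world centre, long side heading, dims"""
    im=cv2.imread(f); h=cv2.cvtColor(im,cv2.COLOR_BGR2HSV); H,S,V=cv2.split(h)
    m={'grey':(S<70),'yellow':(S>170)&(H>25)&(H<35)&(V>120),'dark':(V<75),'blue':(H>105)&(H<130)&(S>100)}[sel]
    k=np.zeros(m.shape,np.uint8); u0,v0,u1,v1=roi; k[v0:v1,u0:u1]=m[v0:v1,u0:u1]
    cs=cv2.findContours(k,cv2.RETR_EXTERNAL,cv2.CHAIN_APPROX_NONE)[0]; c=max(cs,key=cv2.contourArea)
    w=world(f,c[:,0,:],z)[:,:2]*1000
    (cx,cy),(a,b),t=cv2.minAreaRect(w.astype(np.float32))
    if a<b: a,b,t=b,a,t+90
    return np.round([cx/1e3,cy/1e3,a,b,(t+90)%180-90],4)
E
python3 - <<'E'
from h import *
f='pics/w1.png'
print('wide',blob(f,(222,195,290,340),.006))
print('narrow',blob(f,(217,18,280,182),.006))
print('small',blob(f,(372,74,470,152),.006))
print('round',blob(f,(380,198,438,252),.006))
print('hl',blob(f,(310,205,350,318),.008,'yellow'))
print('stapler',blob(f,(308,14,362,180),.04,'dark'))
print('stapler front end',world(f,[(327,172)],.0).round(4))
print('glue top',world(f,[(421,352)],.09).round(4),'base',world(f,[(396,300)],0).round(4))
print('box',world(f,[(478,315),(488,214),(525,325)],.02).round(3).tolist())
E
```

```text
wide [4.719000e-01 1.111000e-01 1.568215e+02 5.491220e+01 8.533170e+01]
narrow [  0.4792   0.2928 139.989   34.9748 -86.9449]
small [  0.6502   0.283   68.8491  45.8624 -15.3188]
round [ 0.6485  0.1657 49.0205 48.0716  0.201 ]
hl [  0.5616   0.1191 116.5521  12.6039  82.7748]
stapler [  0.5614   0.2931 132.624   28.4863  84.5381]
stapler front end [[0.5564 0.2232 0.    ]]
glue top [[0.6488 0.0595 0.09  ]] base [[0.6397 0.0719 0.    ]]
box [[0.731, 0.063, 0.02], [0.727, 0.182, 0.02], [0.787, 0.05, 0.02]]
```

```bash
python3 -c "
from h import *
go(.5605,.292,.034,-5)"
```

```text
t 3.2 shift units [1.551 0.136 4.287] turn z units 0.183 tilt 0.01 yaw 0.2 q6 0.14 w 0.999 F [ 0.3 -0.2 -0.3] grip 0.0
```

```bash
python3 -m crank '[[0.52,0.045,0,0,0,0,-1],[0.52,0.045,0.2,0,0,0,-1],[0.51,0.046,0.4,0,0,0.183,-1],[0,0,0.6,0,0,0,-1],[0,0,0.6,0,0,0,-1],[0,0,0.6,0,0,0,-1],[0,0,0.6,0,0,0,-1],[0,0,0.5,0,0,0,-1],[0,0,0,0,0,0,-1]]' 
python3 -c "
from h import *
go(.5605,.292,.034,-5)
snap('wrist','pics/w2.png')"
```

```text
time_s: 4.32
ee_pos: [0.5604, 0.2918, 0.2264]
eef_rot: [-2.316, -2.12, 0.006]
contact_force: [-0.3, -0.0, -0.2]
gripper_width: 1.001
grip_force: 0.0
t 4.33 shift units [0.005 0.005 0.757] turn z units -0.002 tilt 0.25 yaw -5.1 q6 0.38 w 1.001 F [-0.3 -0.  -0.2] grip 0.0
```

View pics/w2.png

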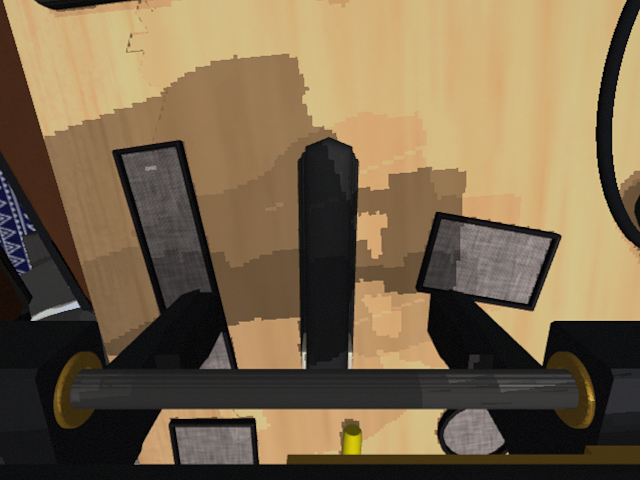

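The stapler sits centred between the fingers (column about 328) and lines up with the tool, so I'll descend and grip it.

```bash
python3 -m crank '[[0,0,0.4,0,0,0,-1],[0,0,0.35,0,0,0,-1],[0,0,0,0,0,0,-1],[0,0,0,0,0,0,1],[0,0,0,0,0,0,1],[0,0,0,0,0,0,1],[0,0,0,0,0,0,1],[0,0,0,0,0,0,1],[0,0,0,0,0,0,1],[0,0,0,0,0,0,1],[0,0,0,0,0,0,1]]' 25
python3 -c "
from h import *
go(.5605,.292,.034,-5)"
```

```text
time_s: 5.75
ee_pos: [0.5608, 0.292, 0.1833]
eef_rot: [2.319, 2.12, 0.0]
contact_force: [0.0, 0.8, 0.4]
gripper_width: 0.216
grip_force: 24.7
t 5.75 shift units [ 0.    -0.005  0.038] turn z units -0.005 tilt 0.0 yaw -5.1 q6 0.38 w 0.216 F [0.  0.8 0.4] grip 24.7
```

```bash
python3 -m crank '[[0,0,-0.3,0,0,0,1],[0,0,-0.5,0,0,0,1],[0,0,-0.5,0,0,0,1],[0,0,0,0,0,0,1]]' 
python3 -c "
from h import *
go(.470,.110,.10,-4.4)"
```

```text
time_s: 6.25
ee_pos: [0.561, 0.2921, 0.2643]
eef_rot: [2.317, 2.118, 0.007]
contact_force: [-0.0, -0.6, -2.4]
gripper_width: 0.215
grip_force: 24.8
t 6.25 shift units [-3.159 -1.242  0.275] turn z units -0.025 tilt 0.3 yaw -5.1 q6 0.38 w 0.215 F [-0.  -0.6 -2.4] grip 24.8
```

```bash
python3 -m crank '[[-0.3,-0.12,0,0,0,0,1],[-0.4,-0.157,0,0,0,0,1],[-0.4,-0.157,0,0,0,0,1],[-0.4,-0.157,0,0,0,0,1],[-0.4,-0.157,0,0,0,0,1],[-0.4,-0.157,0,0,0,0,1],[-0.4,-0.157,0.1,0,0,0,1],[-0.3,-0.12,0.1,0,0,-0.025,1],[-0.16,-0.06,0.08,0,0,0,1],[0,0,0,0,0,0,1],[0,0,0,0,0,0,1]]' 
python3 -c "
from h import *
go(.470,.110,.0383,-4.4)
snap('wrist','pics/w3.png');snap('scene','pics/s3.png')
a=cv2.imread('pics/w3.png')[100:460,150:520]; b=cv2.imread('pics/s3.png')[180:380,200:420]
cv2.imwrite('pics/c3.png',np.hstack([a,cv2.resize(b,(396,360),interpolation=cv2.INTER_CUBIC)]))"
```

```text
time_s: 7.62
ee_pos: [0.4699, 0.1101, 0.2446]
eef_rot: [2.305, 2.134, 0.0]
contact_force: [-0.4, 0.4, -1.4]
gripper_width: 0.216
grip_force: 24.8
t 7.62 shift units [-0.002  0.001  0.988] turn z units -0.0 tilt 0.02 yaw -4.4 q6 0.06 w 0.216 F [-0.4  0.4 -1.4] grip 24.8
```

View pics/c3.png

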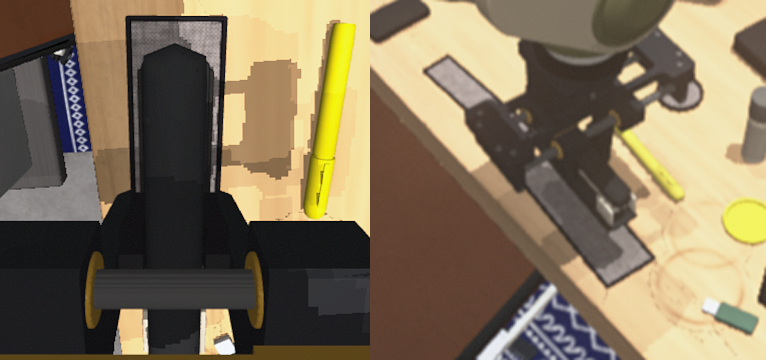

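```bash
python3 -c "
from h import *
f='pics/w3.png'
print(world(f,[(326,143)],.10),world(f,[(326,117)],.006),world(f,[(276,117),(376,117)],.006),world('pics/w2.png',[(328,139)],.042))"
```

```text
[[0.476537   0.17866994 0.1       ]] [[0.47777836 0.18770426 0.006     ]] [[0.4508515  0.18980997 0.006     ]
 [0.5047092  0.18559823 0.006     ]] [[0.56795319 0.35963156 0.042     ]]
```

```bash
python3 -m crank '[[0,0,0.3,0,0,0,1],[0,0,0.3,0,0,0,1],[0,0,0.2,0,0,0,1],[0,0,0.12,0,0,0,1],[0,0,0.05,0,0,0,1],[0,0,0.02,0,0,0,1],[0,0,0,0,0,0,1]]' 
python3 -c "
from h import *
go(.470,.110,.0383,-4.4)"
```

```text
time_s: 8.6
ee_pos: [0.4698, 0.1097, 0.1854]
eef_rot: [2.305, 2.134, 0.001]
contact_force: [-0.2, -0.8, -1.7]
gripper_width: 0.218
grip_force: 24.8
t 8.6 shift units [0.004 0.003 0.002] turn z units -0.0 tilt 0.03 yaw -4.4 q6 0.06 w 0.218 F [-0.2 -0.8 -1.7] grip 24.8
```

```bash
python3 -m crank '[[0,0,0.015,0,0,0,1],[0,0,0,0,0,0,-0.3],[0,0,0,0,0,0,-0.3],[0,0,0,0,0,0,-0.3],[0,0,0,0,0,0,-0.3],[0,0,-0.3,0,0,0,-0.3],[0,0,-0.5,0,0,0,-0.3],[0,0,-0.4,0,0,0,-0.3],[0,0,0,0,0,0,-0.3]]' 
python3 -c "
from h import *
go(.560,.119,.09,-6.8)"
```

```text
time_s: 9.72
ee_pos: [0.4699, 0.1098, 0.2573]
eef_rot: [2.304, 2.133, 0.003]
contact_force: [-0.7, -0.1, -0.5]
gripper_width: 0.648
grip_force: 0.0
t 9.72 shift units [0.269 1.484 0.343] turn z units 0.084 tilt 0.18 yaw -4.4 q6 0.06 w 0.648 F [-0.7 -0.1 -0.5] grip 0.0
```

```bash
python3 -m crank '[[0.09,0.4,0,0,0,0,-0.3],[0.09,0.4,0.05,0,0,0,-0.3],[0.09,0.4,0.15,0,0,0.084,-0.3],[0,0.284,0.143,0,0,0,-0.3],[0,0,0,0,0,0,-0.3]]' 
python3 -c "
from h import *
print(blob('pics/w3.png',(440,105,520,330),.008,'yellow'))
go(.560,.119,.0255,-6.8)"
```

```text
time_s: 10.35
ee_pos: [0.5597, 0.1181, 0.2336]
eef_rot: [-2.349, -2.084, 0.003]
contact_force: [0.1, -0.3, -0.0]
gripper_width: 0.653
grip_force: 0.0
[  0.5616   0.1194 117.0663  13.3755  83.0741]
t 10.35 shift units [0.015 0.006 1.018] turn z units -0.001 tilt 0.17 yaw -6.8 q6 0.12 w 0.653 F [ 0.1 -0.3 -0. ] grip 0.0
```

```bash
python3 -m crank '[[0.015,0.015,0.4,0,0,0,-0.3],[0,0,0.35,0,0,0,-0.3],[0,0,0.2,0,0,0,-0.3],[0,0,0.065,0,0,0,-0.3],[0,0,0,0,0,0,-0.3],[0,0,0,0,0,0,1],[0,0,0,0,0,0,1],[0,0,0,0,0,0,1],[0,0,0,0,0,0,1],[0,0,0,0,0,0,1],[0,0,0,0,0,0,1]]' 8
python3 -c "
from h import *
go(.560,.119,.0255,-6.8)"
python3 -m crank '[[0,0,-0.2,0,0,0,1],[0,0,-0.4,0,0,0,1],[0,0,-0.5,0,0,0,1],[0,0,0,0,0,0,1]]' 
python3 -c "
from h import *
go(.4778,.292,.09,3)"
```

```text
time_s: 11.72
ee_pos: [0.5607, 0.1191, 0.1748]
eef_rot: [2.35, 2.085, 0.0]
contact_force: [0.6, -0.5, 0.1]
gripper_width: 0.158
grip_force: 8.0
t 11.72 shift units [-0.003 -0.011  0.038] turn z units -0.001 tilt 0.0 yaw -6.8 q6 0.12 w 0.158 F [ 0.6 -0.5  0.1] grip 8.0
time_s: 12.22
ee_pos: [0.5611, 0.1192, 0.2434]
eef_rot: [2.347, 2.083, 0.006]
contact_force: [0.0, -0.3, -0.6]
gripper_width: 0.161
grip_force: 8.0
t 12.22 shift units [ 2.696 -1.72   0.099] turn z units -0.342 tilt 0.28 yaw -6.8 q6 0.12 w 0.161 F [ 0.  -0.3 -0.6] grip 8.0
```

```bash
python3 -m crank '[[0.3,-0.19,0,0,0,0,1],[0.4,-0.255,0,0,0,0,1],[0.4,-0.255,0,0,0,0,1],[0.4,-0.255,0,0,0,0,1],[0.4,-0.255,0,0,0,0,1],[0.4,-0.255,0,0,0,0,1],[0.3,-0.19,0,0,0,0,1],[0.096,-0.065,0,0,0,0,1],[0,0,0,0,0,-0.17,1],[0,0,0,0,0,-0.172,1],[0,0,0,0,0,0,1],[0,0,0,0,0,0,1]]' 
python3 -c "
from h import *
go(.4778,.292,.0298,3)
snap('wrist','pics/w4.png')"
```

```text
time_s: 13.72
ee_pos: [0.4773, 0.2919, 0.2405]
eef_rot: [-2.165, -2.276, 0.001]
contact_force: [0.6, -0.9, -0.8]
gripper_width: 0.159
grip_force: 8.0
t 13.72 shift units [0.002 0.009 1.061] turn z units -0.004 tilt 0.03 yaw 2.9 q6 0.29 w 0.159 F [ 0.6 -0.9 -0.8] grip 8.0
```

View pics/w4.png

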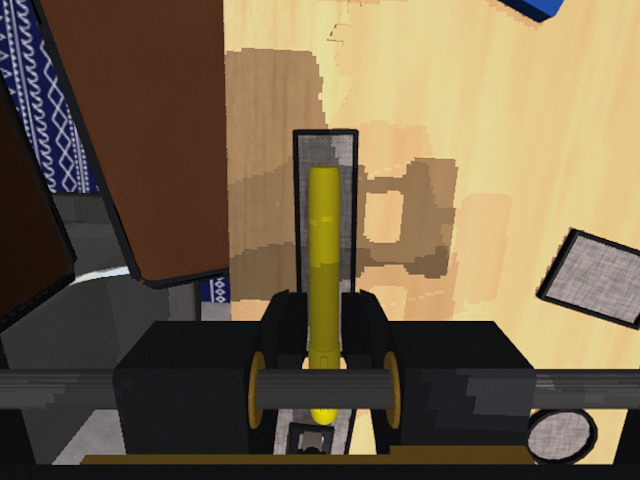

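```bash
python3 -c "
from h import *
f='pics/w4.png'
print(world(f,[(324,167)],.0935-.0278+.008),world(f,[(294,131),(357,130)],.006))"
python3 -m crank '[[0.0,0.005,0.35,0,0,0,1],[0,0,0.3,0,0,0,1],[0,0,0.2,0,0,0,1],[0,0,0.12,0,0,0,1],[0,0,0.06,0,0,0,1],[0,0,0,0,0,0,1],[0,0,0,0,0,0,1]]'
python3 -c "
from h import *
go(.4778,.292,.0298,3)"
```

```text
[[0.47472591 0.35075361 0.0737    ]] [[0.45810197 0.361657   0.006     ]
 [0.49175891 0.36382025 0.006     ]]
time_s: 14.65
ee_pos: [0.4778, 0.2921, 0.1793]
eef_rot: [2.163, 2.278, 0.001]
contact_force: [-0.0, 0.5, -0.5]
gripper_width: 0.161
grip_force: 8.0
t 14.65 shift units [-0.001 -0.     0.042] turn z units -0.001 tilt 0.04 yaw 3.0 q6 0.29 w 0.161 F [-0.   0.5 -0.5] grip 8.0
```

```bash
python3 -m crank '[[0,0,0.035,0,0,0,1],[0,0,0,0,0,0,1],[0,0,0,0,0,0,0],[0,0,0,0,0,0,-0.3],[0,0,0,0,0,0,-0.3],[0,0,-0.3,0,0,0,-0.3],[0,0,-0.5,0,0,0,-0.3],[0,0,-0.5,0,0,0,-0.3],[0,0,-0.3,0,0,0,-0.3],[0,0,0,0,0,0,-0.3]]' 
python3 -c "
from h import *
go(.561,.36,.15,75)"
```

```text
time_s: 15.9
ee_pos: [0.4778, 0.2921, 0.2749]
eef_rot: [2.162, 2.277, 0.005]
contact_force: [-0.6, -0.4, 0.6]
gripper_width: 0.645
grip_force: 0.0
t 15.9 shift units [ 1.059  1.445 -0.361] turn z units -2.514 tilt 0.21 yaw 3.0 q6 0.29 w 0.645 F [-0.6 -0.4  0.6] grip 0.0
```

```bash
python3 -m crank '[[0.3,0.4,-0.1,0,0,0,-0.3],[0.4,0.5,-0.1,0,0,0,-0.3],[0.36,0.545,-0.16,0,0,0,-0.3],[0,0,0,0,0,0,-0.3],[0,0,0,0,0,0,-0.3]]' 
python3 -c "
from h import *
snap('wrist','pics/w5.png')"
```

```text
time_s: 16.52
ee_pos: [0.5604, 0.3597, 0.2934]
eef_rot: [-2.162, -2.278, 0.003]
contact_force: [0.1, -0.2, 0.1]
gripper_width: 0.65
grip_force: 0.0
```

View pics/w5.png

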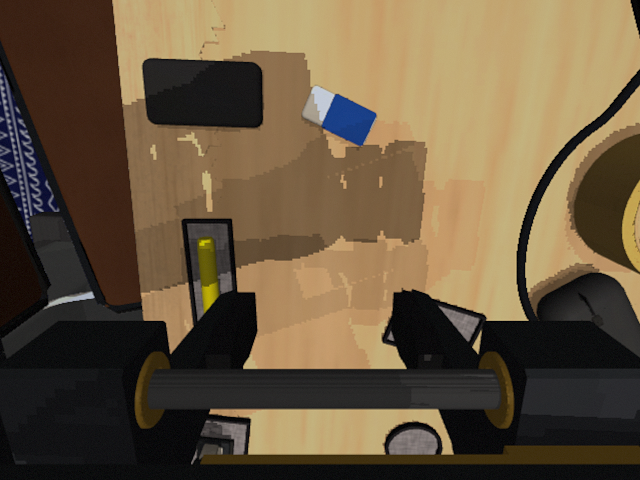

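The highlighter lies in the narrow tray at (208,270). The eraser's corners are at (318,86), (377,109), (362,146) and (302,118), and the remote at (203,92) is untouched.

```bash
python3 -c "
from h import *
f='pics/w5.png'
w=world(f,[(318,86),(377,109),(362,144),(303,120)],.0115)[:,:2]; print(w.round(4),w.mean(0).round(4),[ (np.degrees(np.arctan2(*(d[::-1]))).round(1),np.linalg.norm(d).round(4)) for d in np.diff(w,axis=0)])
b=blob(f,(290,75,390,155),.0115,'blue');print('blue',b)
print('remote',world(f,[(262,62),(262,126)],.012)[:,:2])
go(.5605,.4335,.12,74)
"
```

```text
[[0.5516 0.4563]
 [0.5901 0.4444]
 [0.5822 0.4221]
 [0.5428 0.4353]] [0.5667 0.4395] [(np.float64(-17.1), np.float64(0.0403)), (np.float64(-109.5), np.float64(0.0237)), (np.float64(161.6), np.float64(0.0416))]
blue [  0.5723   0.4366  29.4426  22.5009 -22.0667]
remote [[0.51616023 0.46831767]
 [0.51628213 0.43017913]]
t 16.57 shift units [1.231 0.068 0.444] turn z units -2.479 tilt 0.12 yaw 3.0 q6 0.34 w 0.652 F [-0.1 -0.3  0.3] grip 0.0
```

```bash
python3 -c "
import cv2,numpy as np
a=cv2.imread('pics/w5.png')[75:155,290:390]; b=cv2.imread('pics/scene0.png')[155:187,231:271]
r=lambda x:cv2.resize(x,(400,320) ,interpolation=cv2.INTER_CUBIC)
cv2.imwrite('pics/c5.png',np.hstack([r(a),r(b)]))"
```

```text
(no output)
```

View pics/c5.png

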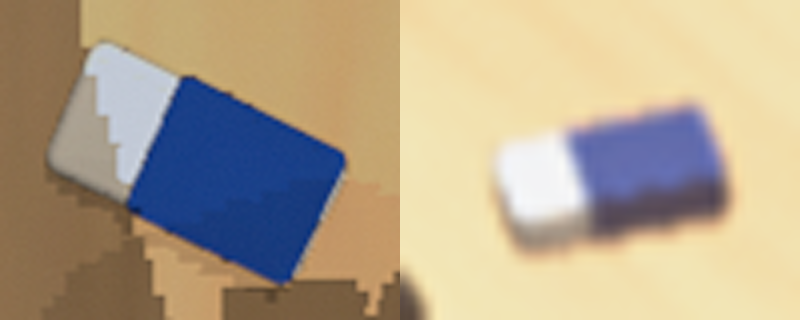

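```bash
python3 -c "
from h import *
for f,p in (('pics/w5.png',[(313.6,85.6),(376.4,113.6),(362.4,145.9),(301.9,117.4)]),('pics/scene0.png',[(240.5,169.3),(260.5,165),(263.5,173),(242.2,176.5)])):
  w=world(f,p,.0125)[:,:2]; print(w.round(4).tolist(),w.mean(0).round(4),[ (np.degrees(np.arctan2(*(d[::-1]))).round(1),np.linalg.norm(d).round(4)) for d in np.diff(w,axis=0)])
print('narrow',blob('pics/w5.png',(178,210,238,310),.006), world('pics/w5.png',[(183,219),(232,219)],.006))
"
```

```text
[[0.5488, 0.4563], [0.5899, 0.4416], [0.5825, 0.421], [0.5421, 0.4368]] [0.5658 0.4389] [(np.float64(-19.7), np.float64(0.0436)), (np.float64(-109.7), np.float64(0.0219)), (np.float64(158.6), np.float64(0.0434))]
[[0.5478, 0.4562], [0.5874, 0.4408], [0.5778, 0.417], [0.5382, 0.436]] [0.5628 0.4375] [(np.float64(-21.2), np.float64(0.0425)), (np.float64(-111.8), np.float64(0.0257)), (np.float64(154.5), np.float64(0.044))]
narrow [  0.4777   0.3287  71.3045  35.8558 -86.8999] [[0.45911733 0.36344886 0.006     ]
 [0.49412556 0.36524501 0.006     ]]
```

```bash
python3 -c "
from h import *
f='pics/scene0.png'
print(world(f,[(245,133),(193,105),(300,118)],.01).round(3).tolist())
for z in (.03,.06,.1,.15): print(z,world(f,[(312,121),(163,85)],z)[:,:2].round(3).tolist())
for z in (0,.1,.2,.3): print('side',z,world('pics/side0.png',[(292,470),(285,300)],z)[:,:2].round(3).tolist())
go(.565,.438,.12,69.7)
"
```

```text
[[0.624, 0.551, 0.01], [0.589, 0.712, 0.01], [0.751, 0.516, 0.01]]
0.03 [[0.749, 0.47], [0.563, 0.799]]
0.06 [[0.724, 0.439], [0.546, 0.755]]
0.1 [[0.691, 0.398], [0.523, 0.697]]
0.15 [[0.65, 0.346], [0.494, 0.624]]
side 0 [[0.582, 0.626], [0.607, 0.348]]
side 0.1 [[0.576, 0.669], [0.596, 0.441]]
side 0.2 [[0.569, 0.712], [0.586, 0.533]]
side 0.3 [[0.563, 0.755], [0.575, 0.626]]
t 16.57 shift units [1.302 0.146 0.444] turn z units -2.329 tilt 0.12 yaw 3.0 q6 0.34 w 0.652 F [-0.1 -0.3  0.3] grip 0.0
```

```bash
python3 -m crank '[[0,0,0,0,0,-0.291,-0.3],[0,0,0,0,0,-0.291,-0.3],[0,0,0,0,0,-0.291,-0.3],[0,0,0,0,0,-0.291,-0.3],[0,0,0,0,0,-0.291,-0.3],[0,0,0,0,0,-0.291,-0.3],[0,0,0,0,0,-0.291,-0.3],[0,0,0,0,0,-0.291,-0.3],[0,0,0,0,0,0,-0.3]]' 
python3 -c "
from h import *
go(.565,.438,.0245,69.7)"
```

```text
time_s: 17.7
ee_pos: [0.5605, 0.3596, 0.2944]
eef_rot: [-0.557, -3.091, 0.001]
contact_force: [1.1, 0.4, 0.3]
gripper_width: 0.652
grip_force: 0.0
t 17.7 shift units [0.384 1.252 2.048] turn z units -0.004 tilt 0.04 yaw 69.6 q6 -0.82 w 0.652 F [1.1 0.4 0.3] grip 0.0
```

```bash
python3 -m crank '[[0.1,0.3,0,0,0,0,-0.3],[0.1,0.35,0.1,0,0,0,-0.3],[0.1,0.35,0.3,0,0,0,-0.3],[0.084,0.252,0.4,0,0,0,-0.3],[0,0,0.4,0,0,0,-0.3],[0,0,0.3,0,0,0,-0.3],[0,0,0,0,0,0,-0.3],[0,0,0,0,0,0,-0.3]]' 
python3 -c "
from h import *
go(.565,.438,.0245,69.7)
snap('wrist','pics/w6.png')"
```

```text
time_s: 18.7
ee_pos: [0.5657, 0.4384, 0.2056]
eef_rot: [0.556, 3.091, 0.002]
contact_force: [0.6, -0.3, -0.2]
gripper_width: 0.648
grip_force: 0.0
t 18.7 shift units [ 0.01  -0.011  0.569] turn z units -0.003 tilt 0.09 yaw 69.6 q6 -0.72 w 0.648 F [ 0.6 -0.3 -0.2] grip 0.0
```

View pics/w6.png

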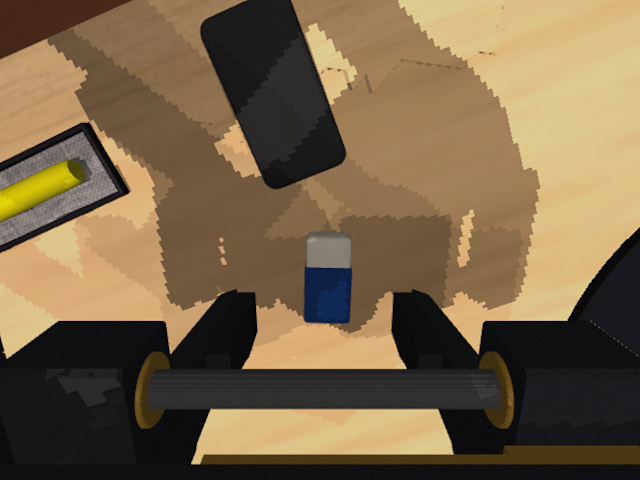

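The eraser lines up with the tool at column 328, rows 233–323.

```bash
python3 -c "
from h import *
print(world('pics/w6.png',[(328.5,279),(328.5,235),(328.5,323)],.0125))"
```

```text
[[0.56369773 0.44051739 0.0125    ]
 [0.54285286 0.44820836 0.0125    ]
 [0.58612389 0.43224299 0.0125    ]]
```

```bash
python3 -m crank '[[0,0.02,0.3,0,0,0,-0.3],[0,0,0.2,0,0,0,-0.3],[0,0,0.08,0,0,0,-0.3],[0,0,0,0,0,0,-0.3],[0,0,0,0,0,0,-0.3],[0,0,0,0,0,0,1],[0,0,0,0,0,0,1],[0,0,0,0,0,0,1],[0,0,0,0,0,0,1],[0,0,0,0,0,0,1],[0,0,0,0,0,0,1]]' 10
python3 -c "
from h import *
go(.565,.438,.0245,69.7)"
python3 -m crank '[[0,0,-0.2,0,0,0,1],[0,0,-0.4,0,0,0,1],[0,0,-0.5,0,0,0,1],[0,0,-0.2,0,0,0,1],[0,0,0,0,0,0,1]]' 
python3 -c "
from h import *
go(.6487,.282,.1,74.7)"
```

```text
time_s: 20.12
ee_pos: [0.5659, 0.4396, 0.1697]
eef_rot: [-0.554, -3.092, 0.0]
contact_force: [-1.0, -0.0, 0.7]
gripper_width: 0.25
grip_force: 10.0
t 20.12 shift units [ 0.004 -0.03  -0.031] turn z units -0.001 tilt 0.0 yaw 69.7 q6 -0.72 w 0.25 F [-1.  -0.   0.7] grip 10.0
time_s: 20.75
ee_pos: [0.5659, 0.4396, 0.2483]
eef_rot: [0.554, 3.091, 0.001]
contact_force: [0.0, 0.2, -0.5]
gripper_width: 0.248
grip_force: 10.0
t 20.75 shift units [-2.206 -1.983  0.022] turn z units -0.176 tilt 0.07 yaw 69.7 q6 -0.72 w 0.248 F [ 0.   0.2 -0.5] grip 10.0
```

```bash
python3 -c "
from h import *
for f in ('w1','w5'):
  c=np.load(f'pics/{f}.png.npz')
  for z in (.02,.04,.06,.08,.1,.13):
    P=world('pics/scene0.png',[(312,121)],z)[0]; q=c['K']@c['A'].T@(P-c['eye']); print(f,z,P.round(3),(q[:2]/q[2]).round(0))"
```

```text
w1 0.02 [0.757 0.48  0.02 ] [ 570. -136.]
w1 0.04 [0.741 0.46  0.04 ] [ 560. -120.]
w1 0.06 [0.724 0.439 0.06 ] [ 549. -103.]
w1 0.08 [0.708 0.418 0.08 ] [537. -84.]
w1 0.1 [0.691 0.398 0.1  ] [523. -63.]
w1 0.13 [0.667 0.367 0.13 ] [501. -28.]
w5 0.02 [0.757 0.48  0.02 ] [661.  61.]
w5 0.04 [0.741 0.46  0.04 ] [651.  93.]
w5 0.06 [0.724 0.439 0.06 ] [639. 130.]
w5 0.08 [0.708 0.418 0.08 ] [626. 172.]
w5 0.1 [0.691 0.398 0.1  ] [611. 220.]
w5 0.13 [0.667 0.367 0.13 ] [583. 308.]
```

```bash
python3 -m crank '[[-0.2,-0.18,0,0,0,0,1],[-0.3,-0.27,0,0,0,0,1],[-0.35,-0.315,0,0,0,0,1],[-0.35,-0.315,0,0,0,0,1],[-0.35,-0.315,0,0,0,0,1],[-0.35,-0.315,0,0,0,0,1],[-0.2,-0.18,0,0,0,0,1],[-0.106,-0.093,0,0,0,0,1],[0,0,0,0,0,-0.176,1],[0,0,0,0,0,0,1],[0,0,0,0,0,0,1]]' 
python3 -c "
from h import *
go(.6487,.282,.0265,74.7)
snap('wrist','pics/w7.png')"
```

```text
time_s: 22.12
ee_pos: [0.6485, 0.2824, 0.2476]
eef_rot: [-0.419, -3.113, -0.0]
contact_force: [0.8, 0.7, -0.3]
gripper_width: 0.246
grip_force: 10.0
t 22.12 shift units [-0.006 -0.005  1.235] turn z units -0.001 tilt 0.01 yaw 74.7 q6 -1.06 w 0.246 F [ 0.8  0.7 -0.3] grip 10.0
```

View pics/w7.png

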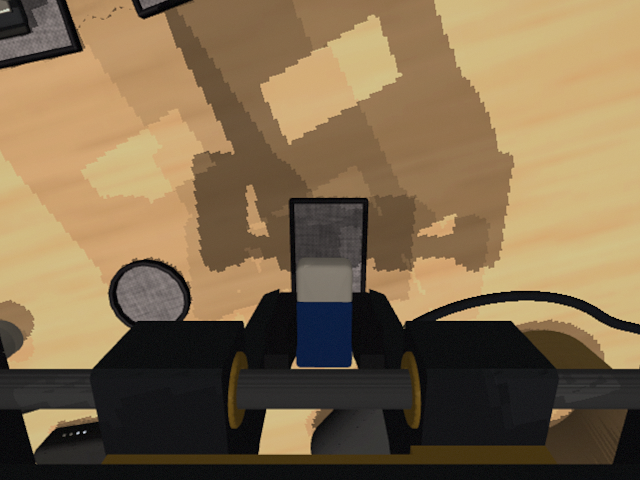

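```bash
python3 -c "
from h import *
f='pics/w7.png'; s=arm.get_state(); M=Rm(s['eef_rot']); 
for p,z in (((324.5,259),.0895),((324.5,366),.0895),((328.5,198.5),.006)):
  P=world(f,[p],z)[0]; print(P.round(4),(M.T@(P-s['ee_pos'])).round(4))"

```

```text
[0.6233 0.2883 0.0895] [ 0.0259 -0.0009  0.1581]
[0.6688 0.2758 0.0895] [-0.0214 -0.001   0.1581]
[0.6168 0.2926 0.006 ] [0.0333 0.0015 0.2416]
```

```bash
python3 -m crank '[[-0.06,0.03,0.35,0,0,0,1],[0,0,0.35,0,0,0,1],[0,0,0.25,0,0,0,1],[0,0,0.15,0,0,0,1],[0,0,0.1,0,0,0,1],[0,0,0.035,0,0,0,1],[0,0,0,0,0,0,1],[0,0,0,0,0,0,1]]'
python3 -c "
from h import *
go(.6487,.282,.0265,74.7)"
```

```text
time_s: 23.18
ee_pos: [0.6527, 0.2829, 0.1741]
eef_rot: [0.418, 3.113, 0.0]
contact_force: [-0.8, 0.5, 0.1]
gripper_width: 0.247
grip_force: 10.0
t 23.18 shift units [ 0.06  -0.031  0.009] turn z units 0.0 tilt 0.05 yaw 74.7 q6 -1.06 w 0.247 F [-0.8  0.5  0.1] grip 10.0
```

```bash
python3 -m crank '[[0,0,0.012,0,0,0,1],[0,0,0,0,0,0,1],[0,0,0,0,0,0,0.3],[0,0,0,0,0,0,-0.1],[0,0,0,0,0,0,-0.1],[0,0,0,0,0,0,-0.1],[0,0,-0.3,0,0,0,-0.1],[0,0,-0.5,0,0,0,-0.1],[0,0,-0.6,0,0,0,-0.1],[0,0,-0.6,0,0,0,-0.1],[0,0,-0.3,0,0,0,-0.1],[0,0,0,0,0,0,-0.1]]' 
python3 -c "
from h import *
print('round',blob('pics/w7.png',(105,254,194,320),.006))
go(.648,.0595,.165,0)"
```

```text
time_s: 24.68
ee_pos: [0.6526, 0.2828, 0.3121]
eef_rot: [0.417, 3.112, 0.001]
contact_force: [-0.3, -0.3, -0.7]
gripper_width: 0.548
grip_force: 0.0
round [ 0.6429  0.1684 50.6912 40.2668 74.6049]
t 24.68 shift units [-0.907 -3.611 -0.   ] turn z units 2.608 tilt 0.13 yaw 74.7 q6 -1.06 w 0.548 F [-0.3 -0.3 -0.7] grip 0.0
```

```bash
python3 -c "
from h import *
f='pics/scene0.png'
for z in (.1,.15,.2,.25,.3): print(z,world(f,[(435,271.5),(455,383),(442,232),(560,150)],z)[:,:2].round(3).tolist(), 'w1',world('pics/w1.png',[(308,410),(510,435)],z)[:,:2].round(3).tolist(),'side',world('pics/side0.png',[(325,100),(255,72),(327,175)],z)[:,:2].round(3).tolist())
"
python3 -m crank '[[0,0,0,0,0,0.29,-0.3],[0,0,0,0,0,0.29,-0.3],[0,0,0,0,0,0.29,-0.3],[0,0,0,0,0,0.29,-0.3],[0,0,0,0,0,0.29,-0.3],[0,0,0,0,0,0.29,-0.3],[0,0,0,0,0,0.29,-0.3],[0,0,0,0,0,0.29,-0.3],[0,0,0,0,0,0.288,-0.3],[0,0,0,0,0,0,-0.3]]'
python3 -c "
from h import *
go(.648,.0595,.165,0)"
```

```text
0.1 [[0.601, -0.018], [0.482, -0.164], [0.671, 0.031], [1.0, 0.03]] w1 [[0.538, -0.001], [0.745, -0.031]] side [[0.533, -0.278], [0.746, -0.502], [0.533, 0.106]]
0.15 [[0.566, -0.039], [0.456, -0.175], [0.631, 0.006], [0.936, 0.005]] w1 [[0.54, 0.042], [0.715, 0.017]] side [[0.534, -0.154], [0.724, -0.354], [0.534, 0.188]]
0.2 [[0.532, -0.061], [0.43, -0.186], [0.591, -0.019], [0.873, -0.019]] w1 [[0.543, 0.086], [0.684, 0.065]] side [[0.536, -0.03], [0.703, -0.206], [0.536, 0.27]]
0.25 [[0.497, -0.082], [0.404, -0.196], [0.552, -0.044], [0.809, -0.044]] w1 [[0.545, 0.129], [0.654, 0.113]] side [[0.537, 0.094], [0.681, -0.058], [0.537, 0.353]]
0.3 [[0.462, -0.103], [0.378, -0.207], [0.512, -0.068], [0.746, -0.069]] w1 [[0.547, 0.172], [0.624, 0.161]] side [[0.539, 0.217], [0.66, 0.09], [0.539, 0.435]]
time_s: 25.92
ee_pos: [0.6525, 0.2828, 0.3091]
eef_rot: [-2.219, -2.222, 0.004]
contact_force: [-0.8, 0.6, 0.5]
gripper_width: 0.646
grip_force: 0.0
t 25.93 shift units [-3.721 -0.08  -0.046] turn z units 0.002 tilt 0.15 yaw 0.1 q6 0.24 w 0.646 F [-0.8  0.6  0.5] grip 0.0
```

```bash
python3 -m crank '[[-0.3,-0.01,0,0,0,0,-0.3],[-0.45,-0.01,0,0,0,0,-0.3],[-0.45,-0.01,0,0,0,0,-0.3],[-0.45,-0.01,0,0,0,0,-0.3],[-0.45,-0.01,0,0,0,0,-0.3],[-0.45,-0.01,0,0,0,0,-0.3],[-0.45,-0.01,0,0,0,0,-0.3],[-0.4,-0.01,0,0,0,0,-0.3],[-0.2,0,0,0,0,0,-0.3],[-0.12,0,0,0,0,0,-0.3],[0,0,0,0,0,0,-0.3],[0,0,0,0,0,0,-0.3]]'
python3 -c "
from h import *
snap('scene','pics/s8.png');snap('wrist','pics/w8.png')
a=cv2.imread('pics/s8.png')[150:370,300:520]; b=cv2.imread('pics/w8.png')
cv2.imwrite('pics/c8.png',np.hstack([cv2.resize(a,(360,360),interpolation=cv2.INTER_CUBIC),b[100:460,110:540]]))
go(.648,.0595,.045,0)"
```

```text
time_s: 27.42
ee_pos: [0.6478, 0.0603, 0.3108]
eef_rot: [-2.22, -2.222, -0.0]
contact_force: [0.0, -0.5, 0.2]
gripper_width: 0.653
grip_force: 0.0
t 27.52 shift units [-0.012  0.004  1.979] turn z units 0.002 tilt 0.01 yaw 0.1 q6 -0.09 w 0.65 F [-0.8  0.  -0. ] grip 0.0
```

View pics/c8.png

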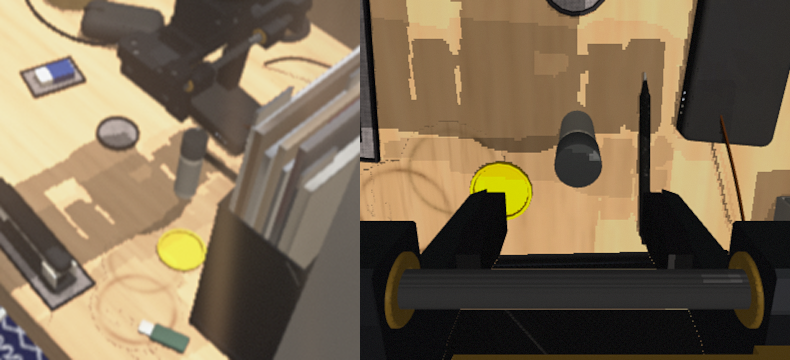

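The eraser and stapler sit in their trays. The glue stick's cap is at (328,268) in the wrist picture. A thin dark stick stands or lies to its right at (395,175–340), so I need its position before descending.

```bash
python3 -c "
from h import *
f='pics/w8.png'
print('glue top',world(f,[(328,264)],.09).round(4),'base',world(f,[(326,222)],0).round(4))
for z in (0,.01,.05,.1): print('stick',z,world(f,[(395,178),(393,210),(393,335)],z)[:,:2].round(3).tolist(),'sc',(world('pics/scene0.png',np.array([(705,265),(770,310)])/3+[190,155],z))[:,:2].round(3).tolist())
"
```

```text
glue top [[0.6505 0.0602 0.09  ]] base [[0.6499 0.0614 0.    ]]
stick 0 [[0.702, 0.096], [0.702, 0.071], [0.707, -0.038]] sc [[0.705, 0.082], [0.709, 0.032]]
stick 0.01 [[0.7, 0.097], [0.7, 0.073], [0.705, -0.032]] sc [[0.697, 0.077], [0.701, 0.027]]
stick 0.05 [[0.693, 0.102], [0.692, 0.082], [0.697, -0.008]] sc [[0.668, 0.057], [0.672, 0.01]]
stick 0.1 [[0.683, 0.109], [0.683, 0.093], [0.687, 0.022]] sc [[0.631, 0.032], [0.635, -0.012]]
```

```bash
python3 -m crank '[[0,0.02,0.3,0,0,0,-0.1],[0,0,0.4,0,0,0,-0.1],[0,0,0.4,0,0,0,-0.1],[0,0,0.4,0,0,0,-0.1],[0,0,0.3,0,0,0,-0.1],[0,0,0.2,0,0,0,-0.1],[0,0,0.06,0,0,0,-0.1],[0,0,0,0,0,0,-0.1],[0,0,0,0,0,0,1],[0,0,0,0,0,0,1],[0,0,0,0,0,0,1],[0,0,0,0,0,0,1],[0,0,0,0,0,0,1],[0,0,0,0,0,0,1]]' 12
python3 -c "
from h import *
go(.649,.06,.04,0)"
```

```text
time_s: 29.28
ee_pos: [0.6491, 0.0596, 0.1875]
eef_rot: [2.221, 2.221, 0.001]
contact_force: [0.8, -0.3, 3.0]
gripper_width: 0.287
grip_force: 12.0
t 29.27 shift units [ 0.006 -0.002  0.009] turn z units -0.0 tilt 0.04 yaw -0.0 q6 -0.09 w 0.287 F [ 0.8 -0.3  3. ] grip 12.0
```

```bash
python3 -m crank '[[0,0,-0.2,0,0,0,1],[0,0,-0.4,0,0,0,1],[0,0,-0.3,0,0,0,1],[0,0,0,0,0,0,1],[0.3,0,0,0,0,0,1],[0.35,-0.01,0,0,0,0,1],[0.35,-0.01,0,0,0,0,1],[0.35,0,0,0,0,0,1],[0.25,0,0,0,0,0,1],[0.155,0,0,0,0,0,1],[0,0,0,0,0,0,1],[0,0,0,0,0,0,1]]'
python3 -c "
from h import *
go(.6475,.165,.0415,0)
snap('wrist','pics/w9.png');snap('scene','pics/s9.png')
a=cv2.imread('pics/s9.png')[170:290,310:430]; b=cv2.imread('pics/w9.png')
cv2.imwrite('pics/c9.png',np.hstack([cv2.resize(a,(360,360),interpolation=cv2.INTER_CUBIC),b[100:460,110:540]]))"
```

```text
time_s: 30.78
ee_pos: [0.6479, 0.1644, 0.2412]
eef_rot: [2.222, 2.221, -0.0]
contact_force: [-0.1, 0.6, -0.3]
gripper_width: 0.293
grip_force: 12.0
t 30.77 shift units [ 0.01  -0.007  0.879] turn z units -0.001 tilt 0.01 yaw -0.0 q6 0.07 w 0.293 F [-0.1  0.6 -0.3] grip 12.0
```

View pics/c9.png

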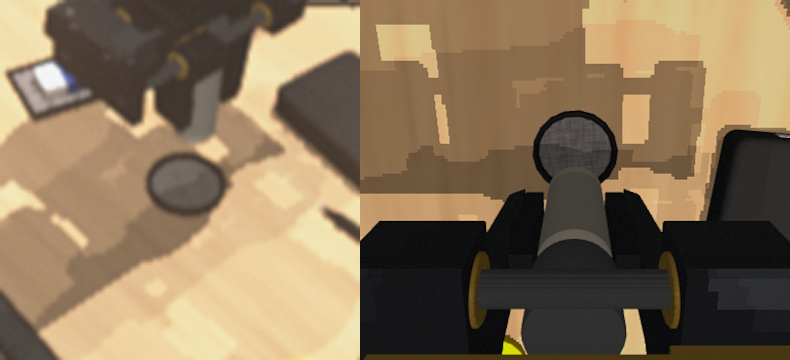

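```bash
python3 -c "
from h import *
f='pics/w9.png'
w=world(f,[(283.5,251),(366.5,251),(325,210.5)],.006);print(w.round(4), w[:2].mean(0),w[2]-[0,.0255,0])
print('stick far edge',world(f,[(325,266)],.054)-[0,.0125,0])
s='pics/s9.png'; p=lambda a:np.array(a)/3+[310,170]-.33
print('scene tray',world(s,[p((147,184)),p((226,184)),p((186,153)),p((186,216))],.006).round(4), 'stick bottom',world(s,[p((198,128))],.054).round(4))"
```

```text
[[0.6245 0.167  0.006 ]
 [0.6735 0.1669 0.006 ]
 [0.649  0.1914 0.006 ]] [0.64899685 0.16699552 0.006     ] [0.64902082 0.16587977 0.006     ]
stick far edge [[0.64886321 0.16331354 0.054     ]]
scene tray [[0.6259 0.179  0.006 ]
 [0.6642 0.1475 0.006 ]
 [0.6629 0.1828 0.006 ]
 [0.6268 0.1441 0.006 ]] stick bottom [[0.6496 0.1631 0.054 ]]
```

```bash
python3 -m crank '[[0.025,-0.015,0.25,0,0,0,1],[0,0,0.25,0,0,0,1],[0,0,0.2,0,0,0,1],[0,0,0.1,0,0,0,1],[0,0,0.04,0,0,0,1],[0,0,0,0,0,0,1],[0,0,0,0,0,0,1]]'
python3 -c "
from h import *
go(.647,.166,.0425,0)"
```

```text
time_s: 31.75
ee_pos: [0.647, 0.1664, 0.1913]
eef_rot: [2.221, 2.221, 0.001]
contact_force: [0.1, -0.1, 0.0]
gripper_width: 0.286
grip_force: 12.0
t 31.75 shift units [-0.007 -0.     0.03 ] turn z units -0.0 tilt 0.05 yaw -0.0 q6 0.08 w 0.286 F [ 0.1 -0.1  0. ] grip 12.0
```

```bash
python3 -m crank '[[0,0,0.015,0,0,0,1],[0,0,0.015,0,0,0,1],[0,0,0,0,0,0,1],[0,0,0,0,0,0,1]]'
python3 -m crank '[[0,0,0,0,0,0,0.35],[0,0,0,0,0,0,0.2],[0,0,0,0,0,0,0.1],[0,0,0,0,0,0,0],[0,0,0,0,0,0,0],[0,0,0,0,0,0,0],[0,0,-0.2,0,0,0,0],[0,0,-0.4,0,0,0,0],[0,0,-0.6,0,0,0,0],[0,0,-0.6,0,0,0,0],[0,0,-0.6,0,0,0,0],[0,0,-0.6,0,0,0,0],[0,0,-0.4,0,0,0,0],[0,0,0,0,0,0,0]]'
python3 -c "
from h import *
go(.647,.3,.2,0)"
```

```text
time_s: 32.25
ee_pos: [0.647, 0.1664, 0.1894]
eef_rot: [2.221, 2.221, 0.001]
contact_force: [-0.0, -0.1, 4.2]
gripper_width: 0.286
grip_force: 12.0
time_s: 34.0
ee_pos: [0.6467, 0.1665, 0.3955]
eef_rot: [2.219, 2.219, 0.005]
contact_force: [-0.1, 0.1, -0.3]
gripper_width: 0.5
grip_force: 0.0
t 34.0 shift units [2.226e+00 2.000e-03 8.090e-01] turn z units 0.0 tilt 0.25 yaw 0.0 q6 0.08 w 0.5 F [-0.1  0.1 -0.3] grip 0.0
```

```bash
python3 -m crank '[[0.1,-0.3,-0.1,0,0,0,-1],[0.2,-0.45,-0.2,0,0,0,-1],[0.2,-0.45,-0.2,0,0,0,-1],[0.1,-0.4,-0.2,0,0,0,-1],[0,0,0,0,0,0,-1],[0,0,0,0,0,0,-1]]'
python3 - <<'E'
from h import *
f='pics/w10.png'; im=snap('wrist',f); snap('scene','pics/s10.png')
c=np.load(f+'.npz')
def roi(x,y,r,z=.006,rx=None):
    q=[c['K']@c['A'].T@(np.array([x+sx*(rx or r),y+sy*r,z])-c['eye']) for sx in(-1,1) for sy in(-1,1)]
    q=np.array([a[:2]/a[2] for a in q]); return [max(0,int(v)) for v in (*q.min(0),*q.max(0))]
T={'narrow':(.4785,.2925,.08,.03),'small':(.65,.283,.045,.045),'round':(.648,.166,.035,.035),'wide':(.472,.111,.09,.04)}
print(c['eye'])
for n,(x,y,r,rx) in T.items(): print(n,roi(x,y,r,.006,rx),blob(f,roi(x,y,r,.006,rx),.006))
print('hl',blob(f,roi(.4785,.2925,.08,.006,.03),.01,'yellow'))
print('blue',blob(f,roi(.65,.283,.045,.006,.045),.0145,'blue'))
# glue stick cap: dark blob near expected top
r=roi(.648,.166,.03,.092,.03); print('glue',r,blob(f,r,.092,'dark'))
print('stapler',blob(f,roi(.472,.111,.09,.04,.025),.044,'dark'))
E
```

```text
time_s: 34.75
ee_pos: [0.5515, 0.2021, 0.4339]
eef_rot: [-2.221, -2.221, 0.002]
contact_force: [0.9, -0.8, 0.6]
gripper_width: 1.003
grip_force: 0.0
[0.55196099 0.27687533 0.41312803]
narrow [214, 16, 283, 186] [  0.4792   0.2928 140.0014  34.9455 -86.9375]
small [375, 67, 471, 161] [  0.6502   0.2831  68.8641  45.714  -15.3077]
round [378, 196, 446, 258] [  0.6536   0.1553  71.8734  48.6871 -62.066 ]
wide [212, 196, 291, 344] [4.715000e-01 1.061000e-01 1.668972e+02 5.481220e+01 8.520150e+01]
hl [  0.478    0.2942 113.9367  11.3022 -87.2982]
blue [  0.6589   0.2792  29.1758  22.8572 -15.6264]
glue [397, 220, 470, 285] [ 0.6325  0.1832 37.3075 37.0351 39.6854]
stapler [4.771000e-01 1.157000e-01 1.384741e+02 3.065400e+01 8.537700e+01]
```

```bash
python3 - <<'E'
from h import *
for f in ('pics/w10.png','pics/s10.png'):
    c=np.load(f+'.npz'); pr=lambda P:(lambda q:q[:2]/q[2])(c['K']@c['A'].T@(np.array(P)-c['eye']))
    h=cv2.cvtColor(cv2.imread(f),cv2.COLOR_BGR2HSV); S=h[:,:,1];V=h[:,:,2]
    m=np.zeros(S.shape,np.uint8); t=pr((.648,.166,.092)); b=pr((.648,.166,.002)); print(f,'top',t.round(1),'base',b.round(1))
    u0,v0=(np.minimum(t,b)-40).astype(int);u1,v1=(np.maximum(t,b)+40).astype(int)
    for v in range(v0,v1,4): print(v,' '.join('%3d'%x if s<90 else ' . ' for x,s in zip(V[v,u0:u1:4],S[v,u0:u1:4])),u0)
E
```

```text
pics/w10.png top [433.  253.9] base [411.  227.4]
187  .   .   .   .   .   .   .   .   .   .   .   .   .   .   .   .   .   .   .   .   .   .   .   .   .   .  371
191  .   .   .   .   .   .   .   .   .   .   .   .   .   .   .   .   .   .   .   .   .   .   .   .   .   .  371
195  .   .   .   .   .   .   .   .   .   .   .   .   .   .   .   .   .   .   .   .   .   .   .   .   .   .  371
199  .   .   .   .   .   .   .   .   .   .   .   .   .   .   .   .   .   .   .   .   .   .   .   .   .   .  371
203  .   .   .   .   .   .   .   .   .   .   .   .   .   .   .   .   .   .   .   .   .   .   .   .   .   .  371
207  .   .   .   .   .   .   .   .   .   .   28  25  23  .   .   .   .   .   .   .   .   .   .   .   .   .  371
211  .   .   .   .   .   .   .   .   22  86  75 131 128  34  .   .   .   .   .   .   .   .   .   .   .   .  371
215  .   .   .   .   .   .   .   48  76  79  77 104 134 127  74  .   .   .   .   .   .   .   .  204  .   .  371
219  .   .   .   .   .   .   33  77  81  72  71  69 122 123 128  24  .   .   .   .   .   .   .  204  .   .  371
223  .   .   .   .   .   12  77  80  66  6
[... 3991 characters left out ...]
 230  .   .   .   .  242 242 242 242 242 242 242 242 331
245 242 242 242 242 241 240  .  232 232 232 242 242 242 242 242 242 242 242 242 242 242 331
249 242 242 242 242 234  .   .   .  232 240 238 241 243 242 242 242 242 242 242 242 242 331
253 242 242 242 242 237  .   .  233  .  239 240 238 241 242 242 242 243 242 242 242 242 331
257 242 239 241  .  230 232 237 239 238 236 238 240 238 239 243 242 243 242 242 243 242 331
261 235 231 232 235 236 240 241 238 239 239 237 238 240 237 239 242 242 242 242 242 242 331
265 230 231 238 240 242 242 242 242 239 239 240 237 238 240 240 242 242 242 242 242 242 331
269  .  238 239 239 240 240 242 243 241 238 239 240 239 242 242 242 242 242 242 242 242 331
```

Numeric checks on the last pictures put all four pieces in their trays. The glue stick's cap circle is at (434,254), against (433,254) predicted for standing upright in the round tray.

```bash
python3 -c "
from rig import arm
print(arm.sign_off())"
```

```text
the job is handed in; nothing more can be done
None
```

The stapler, highlighter, eraser and upright glue stick are each in their own tray, placed in that order. The arm never touched the remote or the USB stick, and the job was handed in at about 35 s of the 118 s allowed.

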